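Fix the setting stake in the bench socket

ROBOT

A 7-joint arm with a two-finger parallel gripper is mounted at the origin on the work surface. World frame = base frame: x ahead of the robot, y to its left, z up, the work surface at z = 0. Lengths are in m, angles in rad, forces in N, time in s.
With the tool pointing down it reaches from about 0.4 to 0.85 m from the base axis. Payload 6.9 kg.
Tool frame: the origin (TCP) lies at the very end of the fingers, on their centre line; the grasp point (between the pads) lies 19 mm behind it (pinch_z is the distance from the TCP to the grasp point, in m); z points along the fingers, y is the direction in which the jaws open and shut (so a half turn about z gives the same grasp; the last joint's range is limited). The gripper opens to 85 mm and grips with 20 to 120 N. Pads are 22 mm wide; open, the fingers measure 114 mm over their backs; the gripper's body (76 mm by 85 mm) begins 54 mm behind the grasp point. The pads swing forward as they close: fully open they stand 13 mm farther back than shut.
Start: joints at [-1.119, 0.507, -0.238, 1.5, 0.126, 1.149, -0.155], TCP at [0.212, 0.588, 0.231] pointing down, gripper open.
Joint ranges: [-3.08, 3.08], [-0.24, 2.05], [-1.43, 1.35], [0, 2.5], [-1.52, 4.66], [0.17, 1.96], [-2.89, 2.89]. Speed limits (rad/s): [2.39, 2.39, 3.14, 3.14, 3.14, 3.14, 3.14].

INTERFACE

Orientations are given as a unit quaternion [x, y, z, w].
In Python, from workcell import * gives the robot as it stands.
- The arm moves only by the tool send_rows, never from a script. Its argument "plan" is a list that holds one entry, the list of rows, each a list of 7 numbers: the turn, a rotation vector about the tool's x, y, z in rad, then the shift along the tool's x, y, z in m, then the opening in per cent of the stroke, from 0 (shut) to 100 (fully open). A call has 1 to 12 rows; each row shifts and turns the commanded pose from where the row before left it, along the tool's axes as they then stand; what a row does not reach is not made up. A row lasts 1/8 s, in which the tool goes at most 62.5 mm and 10.7 degrees, less where a joint would pass 70% of its speed; a pose out of reach is approached as far as the arm can. A call with a gripper value outside its range is refused whole. The fingers move at their own pace and stop on an object; "squeeze" is the grip in N (left out, the last holds). Time passes only in rows, so rows that do not move let the fingers close. It gives the time, the measured TCP pose, the force and the opening at its end, in the units of the state.
- sense(): the state, without advancing time (a new reading comes with each control period).
- grab_frame(name): name is "side" or "top" or "wrist"; returns the picture (480x640x3 uint8, blue, green, red); there is no depth.
- get_calibration(name): a dict with "fx", "fy", "cx", "cy" (pixels), "origin" and "rotation" of the camera in the world; the wrist camera has in their place "tool_from_camera" (4x4, takes a point from camera to tool coordinates, whose origin is the TCP and whose axes are the flange's). Camera axes: x right, y down, z forward; pixel columns grow to the right and rows downward; lengths in m; the calibration is good to about 2 mm. A picture is of the moment at which its call begins: read the wrist's pose just before it. get_calibration takes no time and is no camera call.
- job_done(): hands the job in, once; it reports no verdict.
The state is a dict: "t": time; "joints": joint angles; "qd": joint speeds; "joint_torque": joint torques, N m; "eef_pos": TCP position; "tool_rot": TCP orientation; "wrist_force": force on the tool from outside, world axes, zero at the start; "torque": the same for the moment, N m; "gripper_width": finger opening in m.
Only numpy, scipy, OpenCV 4.12 (cv2) and the standard library are available. Lean on these libraries where they do the work, as an engineer would, in place of code of your own. Each camera call takes 0.05 s, during which the arm holds its last target. There are 200 camera calls.

TASK

Lift the flat-topped steel setting stake out of its wooden rest, stand its tapered shank loosely in the socket bolted to the bench and let go of it. Then drive it down with the rubber-headed mallet, gently and without hard blows, until it locks and sinks no further; do not force it down by hand. Finally stand the mallet upright on the bench again, and leave the domed stake and the other small things on the bench where they are.

Things in the scene. Friction and masses are not known exactly. Their poses are not given: they have to be found in the camera images.
- stake: Flat-topped steel stake, 0.25-0.45 kg, upright, 86 mm tall. Origin: centre of the shank's lower end; z up its axis. Round shank z 0-46 mm, tapering from 24 mm diameter at the shoulder to 16 mm at the end; cylindrical head 34 mm diameter, z 46-86 mm, flat top. Starts in one of two wooden rests (70x70 mm, 51 mm high): shank in a loose 27 mm hole, shoulder on the rest's top, only the head showing.
- domed_stake: A second stake in the other rest, with the same shank, shoulder width, height and origin, but above a 6 mm thick collar its head is a slim 24 mm round post with a domed top. Not needed: leave it alone.
- socket_mouth (a point): Centre of the 26 mm mouth in the top of the fixed grey socket: block 80x80 mm, 60 mm tall, yaw within 0.4 rad. Let in loosely the shank goes 28-29 mm deep into a sprung tapered liner (0.6 mm play). The liner gives only above 13-17 N downwards (weights count) and stays where left. 3.5-14.5 mm deeper, not known beforehand, the shank locks: a hard stop, shoulder still 3 mm or more clear.
- mallet: Upright hand mallet standing on its head, 0.22-0.45 kg, 100 mm tall. Origin: centre of its underside, z up. Black rubber head 48 mm diameter, z 0-45 mm, its flat underside is the striking face; round wooden handle 28 mm diameter, z 45-100 mm, in line above it. Hold the handle and bring the head straight down on the stake's top; press slowly (8 mm/s): over 30 N is too hard.
- key_a: Silver L-shaped frame corner key, legs 38 mm, 5 mm thick, lying on the bench; origin under its corner. Bystander.
- key_b: Another such corner key. Bystander.
- key_c: Another such corner key. Bystander.
- roller: Black rubber hand roller, 36 mm diameter, 100 mm wide, handle 90 mm, lying on the bench. Bystander.
- bradawl: Bradawl 115 mm long lying on the bench, 20 mm thick. Bystander.
Mind the look-alikes: they are no part of the job. Leave any yellow look-alike of the stake alone.

How it is judged:
By the outcome, as a careful person would: the job done as asked, in the order asked, and still so for the second after the job is handed in, with the robot touching nothing.
It also fails if it takes over 70 s, if anything falls off the work surface, if the arm or the gripper's body presses on something with over 40 N, if the wrist force passes 120 N, or if a joint passes its speed limit or range.

## Working session

There is one attempt and no reset: what is moved stays moved. The work goes in short steps, Python scripts to look and compute and a tool call to move; the robot and the scene stay as the last step left them, time stands still between calls to the robot, and variables do not carry over. Pictures are saved under pics/ and viewed, about 8 in all and at most 12, crops included, and the job is handed in when it is done.

Besides the shell and the picture viewer there is one more tool, called after "Request:" by a JSON object that holds its "method" and its "body", one argument or row to a line. send_rows: Moves the arm, as the interface text tells. Its arguments: {"type":"object","properties":{"plan":{"type":"array","items":{"type":"array","items":{"type":"array","items":{"type":"number"}}}},"squeeze":{"type":"number"}},"required":["plan"]}

```bash
mkdir -p pics; cat > h.py <<'E'
from workcell import *
import numpy as np, cv2
from scipy.spatial.transform import Rotation as R
def ray(name,u,v,z,s=None):
    c=get_calibration(name)
    d=np.array([(u-c["cx"])/c["fx"],(v-c["cy"])/c["fy"],1.])
    if name=="wrist":
        T=np.array(c["tool_from_camera"]);s=s or sense()
        Rt=R.from_quat(s["tool_rot"]).as_matrix();o=Rt@T[:3,3]+s["eef_pos"];d=Rt@T[:3,:3]@d
    else: o=np.array(c["origin"]);d=np.array(c["rotation"])@d
    return o+d*(z-o[2])/d[2]
def proj(name,p,s=None):
    c=get_calibration(name)
    if name=="wrist":
        T=np.array(c["tool_from_camera"]);s=s or sense()
        Rt=R.from_quat(s["tool_rot"]).as_matrix();q=Rt.T@(np.array(p)-s["eef_pos"]);q=T[:3,:3].T@(q-T[:3,3])
    else: q=np.array(c["rotation"]).T@(np.array(p)-np.array(c["origin"]))
    return np.array([c["fx"]*q[0]/q[2]+c["cx"],c["fy"]*q[1]/q[2]+c["cy"]])
def tool(v):  # world vec -> tool axes
    return R.from_quat(sense()["tool_rot"]).as_matrix().T@np.array(v)
E
python3 - <<'E'
from h import *
s=sense();print(s);print(get_calibration("wrist"));print(R.from_quat(s["tool_rot"]).as_matrix().round(3))
for n in("top","side"):
    cv2.imwrite(f"pics/{n}1.png",grab_frame(n));print(n,get_calibration(n))
E
```

```text
{'t': 0.0, 'joints': array([-1.11849292,  0.50831783, -0.2375298 ,  1.50115305,  0.12570066,
        1.14888717, -0.15482752]), 'qd': array([-0.00093961, -0.00084676, -0.0004189 , -0.00011068,  0.0010057 ,
       -0.00015025, -0.00077774]), 'joint_torque': array([-7.73780971e-05, -6.20590639e+01, -2.18690313e+00, -2.49661410e+01,
        1.25947778e-02,  1.19249162e-02,  1.63349398e-05]), 'eef_pos': array([0.21233106, 0.58728588, 0.23043529]), 'tool_rot': array([ 1.72535567e-01,  9.85002888e-01, -8.77262382e-04, -1.36346607e-04]), 'wrist_force': array([-0.25686474,  0.86430529,  0.15416281]), 'torque': array([ 0.02139485, -0.00768184,  0.00290107]), 'gripper_width': 0.0855067353872399}
{'fx': 404.1845104257636, 'fy': 404.1845104257636, 'cx': 320.1683512992334, 'cy': 250.07721407864636, 'tool_from_camera': array([[-1.17376673e-03, -9.65053111e-01, -2.62051740e-01,
         6.57522403e-02],
       [ 9.99999274e-01, -1.06113601e-03, -5.71311867e-04,
        -1.69102601e-04],
       [ 2.73273757e-04, -2.62052220e-01,  9.65053656e-01,
        -1.43712809e-01],
       [ 0.00000000e+00,  0.00000000e+00,  0.00000000e+00,
         1.00000000e+00]])}
[[-0.94   0.34  -0.001]
 [ 0.34   0.94  -0.002]
 [-0.    -0.002 -1.   ]]
top {'fx': 560.6900722369751, 'fy': 560.6900722369751, 'cx': 315.7118092230689, 'cy': 238.4150267667697, 'origin': array([0.32261241, 0.00562106, 1.07155892]), 'rotation': array([-0.70207585,  0.70322883, -0.07991411,  0.07856493])}
side {'fx': 495.3329560484204, 'fy': 495.3329560484204, 'cx': 323.74008639479604, 'cy': 229.38892648693928, 'origin': array([0.43329754, 0.58483939, 0.80661449]), 'rotation': array([-0.09583117,  0.9406128 , -0.32468914,  0.02531625])}
```

View pics/top1.png

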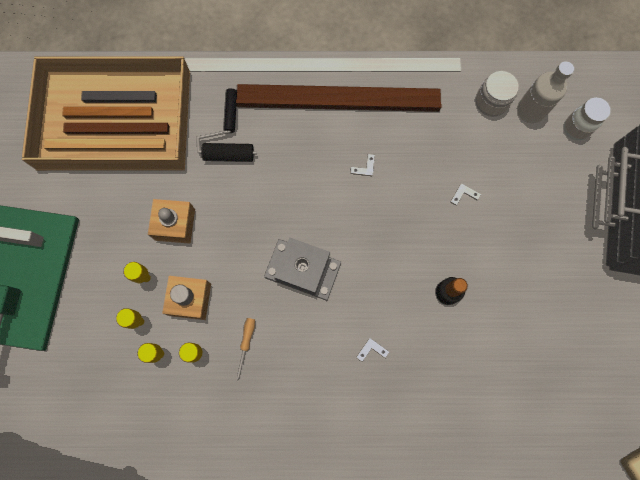

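View pics/side1.png

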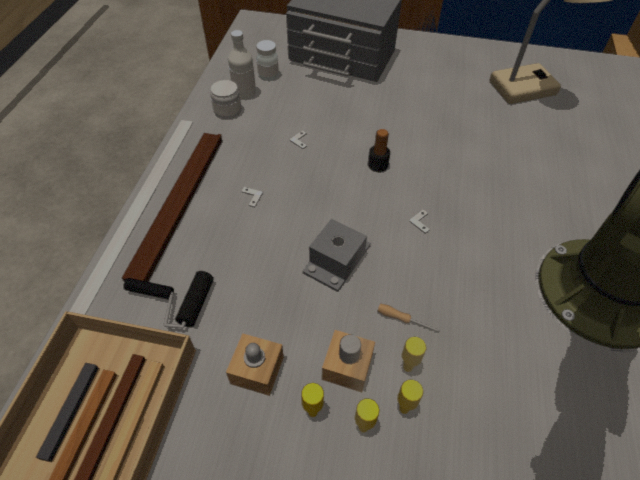

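The top view shows the flat stake at (180,294), the domed stake at (167,215), the socket mouth at (303,265) and the mallet handle top at (459,286). Yellow look-alikes stand at (136,272), (128,318), (150,352) and (190,352). The side view agrees: stake (349,342), mouth (338,241), mallet (382,133).

```bash
sed -i 's/np.array(c\["rotation"\])/R.from_quat(c["rotation"]).as_matrix()/' h.py
python3 - <<'E'
from h import *
for n,t,sd,z in [("stake",(180,294),(349,342),.091),("dome",(167,214),(254,347),.091),("mouth",(303,264.5),(338,241),.06),("mallet",(460,286),(382,133),.1),
 ("y1",(136,272),(313,392),.04),("y2",(128,318),(368,407),.04),("y3",(150,352),(411,388),.04),("y4",(190,352),(414,345),.04)]:
    print(n,ray("top",*t,z).round(4),ray("side",*sd,z).round(4))
E
```

```text
stake [0.447  0.2417 0.091 ] [0.4508 0.2446 0.091 ]
dome [0.5924 0.2728 0.091 ] [0.5931 0.2827 0.091 ]
mouth [0.5047 0.0268 0.06  ] [0.5057 0.0322 0.06  ]
mallet [ 0.4591 -0.248   0.1   ] [ 0.4613 -0.2413  0.1   ]
y1 [0.4947 0.3379 0.04  ] [0.4932 0.3149 0.04  ]
y2 [0.4096 0.3466 0.04  ] [0.4055 0.3206 0.04  ]
y3 [0.3487 0.3026 0.04  ] [0.3433 0.2775 0.04  ]
y4 [0.3485 0.2305 0.04  ] [0.345  0.2036 0.04  ]
```

Request:
{"method": "send_rows", "body": {
  "plan": [
    [[0, 0, 0, -0.028, -0.02, 0, 60], [0, 0, 0, -0.028, -0.02, 0, 60], [0, 0, 0, -0.028, -0.02, 0, 60], [0, 0, 0, -0.028, -0.02, 0, 60], [0, 0, 0, -0.028, -0.02, 0, 60], [0, 0, 0, -0.028, -0.02, 0, 60], [0, 0, 0, -0.028, -0.02, 0, 60], [0, 0, 0, -0.028, -0.02, 0, 60], [0, 0, 0, -0.028, -0.02, 0, 60], [0, 0, 0, -0.028, -0.02, 0, 60], [0, 0, 0, -0.028, -0.02, 0, 60], [0, 0, 0, -0.032, -0.023, 0, 60]]
  ]
}}

```text
t: 1.6
eef_pos: [0.4498, 0.2429, 0.231]
tool_rot: [0.172, 0.985, -0.0, -0.0]
wrist_force: [0.3, 0.6, -0.6]
gripper_width: 0.0508
```

Request:
{"method": "send_rows", "body": {
  "plan": [
    [[0, 0, 0.17, 0, 0, 0, 60], [0, 0, 0.17, 0, 0, 0, 60], [0, 0, 0.17, 0, 0, 0, 60], [0, 0, 0.17, 0, 0, 0, 60], [0, 0, 0.17, 0, 0, 0, 60], [0, 0, 0.17, 0, 0, 0, 60], [0, 0, 0.17, 0, 0, 0, 60], [0, 0, 0.17, 0, 0, 0, 60], [0, 0, 0.17, 0, 0, 0, 60], [0, 0, 0, 0, 0, 0, 60], [0, 0, 0, 0, 0, 0, 60]]
  ]
}}

```text
t: 2.98
eef_pos: [0.4495, 0.2437, 0.2311]
tool_rot: [0.805, 0.593, -0.0, 0.0]
wrist_force: [0.0, 0.9, -0.1]
gripper_width: 0.0515
```

```bash
python3 - <<'E'
from h import *
s=sense();print(s["t"],s["eef_pos"],s["joints"].round(2),s["wrist_force"],s["gripper_width"]);print(R.from_quat(s["tool_rot"]).as_matrix().round(3))
cv2.imwrite("pics/w1.png",grab_frame("wrist"))
print(proj("wrist",[.449,.243,.091]))
E
```

```text
2.975 [0.44946315 0.24367507 0.23112743] [-0.68  0.33  0.19  1.8  -0.07  1.02 -0.77] [ 0.01629509  0.86029594 -0.0710274 ] 0.05151333477500592
[[ 0.298  0.955 -0.   ]
 [ 0.955 -0.298 -0.   ]
 [-0.    -0.    -1.   ]]
[319.23016809 236.27590303]
```

View pics/w1.png

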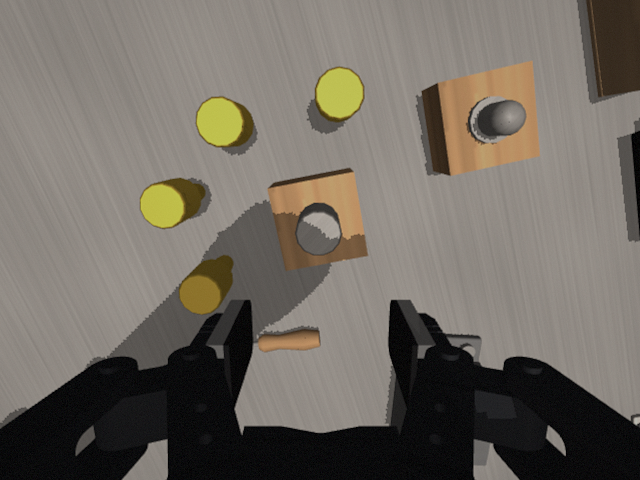

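The wrist view shows the stake's flat top centred near (319,229), between two wooden rests, with the yellow pieces well clear of the finger paths.

```bash
python3 - <<'E'
from h import *
p=ray("wrist",319,229,.091);s=sense();print(p,tool(p-s["eef_pos"]))
E
```

```text
[0.45044966 0.24816106 0.091     ] [ 0.00459765 -0.00041051  0.14017138]
```

Request:
{"method": "send_rows", "body": {
  "plan": [
    [[0, 0, 0, 0.003, 0, 0.017, 60], [0, 0, 0, 0, 0, 0.02, 60], [0, 0, 0, 0, 0, 0.02, 60], [0, 0, 0, 0, 0, 0.02, 60], [0, 0, 0, 0, 0, 0.02, 60], [0, 0, 0, 0, 0, 0.02, 60], [0, 0, 0, 0, 0, 0.02, 60], [0, 0, 0, 0, 0, 0.015, 60], [0, 0, 0, 0, 0, 0.01, 60], [0, 0, 0, 0, 0, 0.008, 60], [0, 0, 0, 0, 0, 0, 60]]
  ]
}}

```text
t: 4.4
eef_pos: [0.4504, 0.2464, 0.061]
tool_rot: [0.807, 0.591, -0.0, -0.0]
wrist_force: [0.1, 0.5, 0.3]
gripper_width: 0.0516
```

Request:
{"method": "send_rows", "body": {
  "plan": [
    [[0, 0, 0, 0, 0, 0, 40], [0, 0, 0, 0, 0, 0, 30], [0, 0, 0, 0, 0, 0, 25], [0, 0, 0, 0, 0, 0, 20], [0, 0, 0, 0, 0, 0, 20], [0, 0, 0, 0, 0, 0, 20], [0, 0, 0, 0, 0, 0, 20]]
  ],
  "squeeze": 40
}}

```text
t: 5.28
eef_pos: [0.4505, 0.2467, 0.0618]
tool_rot: [0.807, 0.591, 0.0, -0.0]
wrist_force: [-1.5, 0.6, 5.9]
gripper_width: 0.0323
```

Request:
{"method": "send_rows", "body": {
  "plan": [
    [[0, 0, 0, 0, 0, -0.002, 20], [0, 0, 0, 0, 0, -0.004, 20], [0, 0, 0, 0, 0, -0.008, 20], [0, 0, 0, 0, 0, -0.012, 20], [0, 0, 0, 0, 0, -0.015, 20], [0, 0, 0, 0, 0, -0.015, 20], [0, 0, 0, 0, 0, -0.015, 20], [0, 0, 0, 0, 0, -0.015, 20], [0, 0, 0, 0, 0, -0.014, 20], [0, 0, 0, 0, 0, 0, 20]]
  ]
}}

```text
t: 6.52
eef_pos: [0.4512, 0.2469, 0.1627]
tool_rot: [0.807, 0.591, 0.001, 0.0]
wrist_force: [0.5, 0.1, -3.6]
gripper_width: 0.0325
```

```bash
python3 - <<'E'
from h import *
s=sense();print(s["t"],s["eef_pos"],s["wrist_force"],s["gripper_width"])
w=grab_frame("wrist");d=grab_frame("side")
cv2.imwrite("pics/w2.png",w);cv2.imwrite("pics/s2.png",cv2.resize(d[150:400,230:480],None,fx=2.3,fy=2.3))
# socket relative
m=np.array([.505,.030,.06]);print(tool(m-s["eef_pos"]))
E
```

```text
6.525 [0.45119232 0.24685682 0.16272155] [ 0.46084797  0.07387252 -3.60162632] 0.032521744183970934
[-0.19058296  0.11662556  0.10271552]
```

View pics/s2.png

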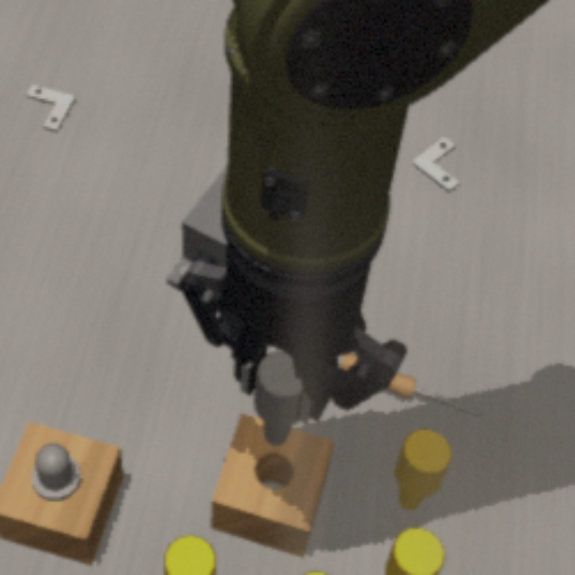

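The stake is held upright, its shank clear above the rest hole. I go beside the socket, with the mouth on the camera's side, for one close look.

Request:
{"method": "send_rows", "body": {
  "plan": [
    [[0, 0, 0, -0.02, 0.01, 0, 20], [0, 0, 0, -0.02, 0.01, 0, 20], [0, 0, 0, -0.02, 0.01, 0, 20], [0, 0, 0, -0.02, 0.01, 0, 20], [0, 0, 0, -0.02, 0.01, 0, 20], [0, 0, 0, -0.02, 0.01, 0, 20], [0, 0, 0, -0.02, 0.01, 0, 20], [0, 0, 0, -0.02, 0.01, 0, 20], [0, 0, 0, -0.02, 0.01, 0, 20], [0, 0, 0, -0.02, 0.01, 0, 20], [0, 0, 0, -0.02, 0.01, 0, 20], [0, 0, 0, -0.01, 0.007, 0, 20]]
  ]
}}

```text
t: 8.12
eef_pos: [0.4924, -0.0093, 0.1607]
tool_rot: [0.807, 0.59, -0.001, -0.0]
wrist_force: [-0.1, 1.2, -4.0]
gripper_width: 0.0327
```

Request:
{"method": "send_rows", "body": {
  "plan": [
    [[0, 0, 0, 0, 0, 0, 20], [0, 0, 0, 0, 0, 0, 20]]
  ]
}}

```text
t: 8.38
eef_pos: [0.4926, -0.0069, 0.161]
tool_rot: [0.806, 0.592, -0.0, -0.0]
wrist_force: [-0.1, 0.2, -4.0]
gripper_width: 0.0326
```

```bash
python3 - <<'E'
from h import *
s=sense();print(s["t"],s["eef_pos"],s["wrist_force"],s["gripper_width"])
cv2.imwrite("pics/w3.png",grab_frame("wrist"))
print(proj("wrist",[.505,.03,.06]));print("tcp,top",proj("wrist",s["eef_pos"]),proj("wrist",s["eef_pos"]+np.array([0,0,.03])))
E
```

```text
8.375 [ 0.4925678  -0.00691625  0.16104252] [-0.13382023  0.24263848 -3.95638776] 0.03255508708116738
[320.88218445 186.92016657]
tcp,top [319.5782665  317.23379422] [319.5238503  357.43979214]
```

View pics/w3.png

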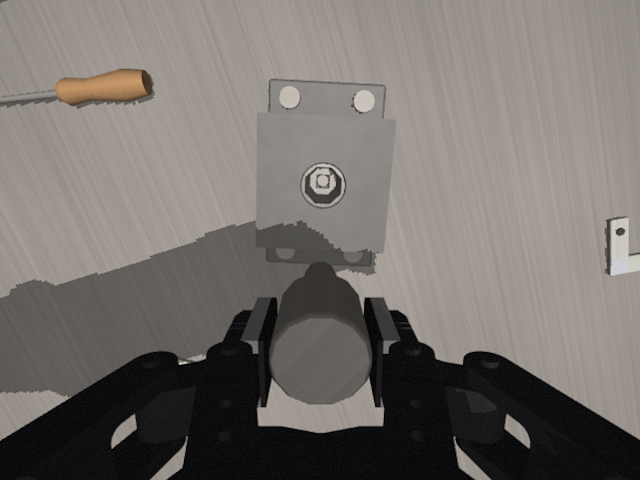

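The mouth is at (324,185). The stake's head top is centred near (321,358), and its shank end's far edge is at about row 262.

```bash
python3 - <<'E'
from h import *
s=sense();e=s["eef_pos"];M=R.from_quat(s["tool_rot"]).as_matrix()
p=ray("wrist",324,185,.06);print(p,tool(p-e))
t=ray("wrist",321,358,e[2]+.0295);print("stake top",tool(t-e)); print("far edge",proj("wrist",e+M@[.008,0,.0565])); b=ray("wrist",320,262,e[2]-.0565);print(tool(b-e))
E
```

```text
[0.50713267 0.03052991 0.06      ] [0.04002296 0.00271564 0.10111044]
stake top [-0.00047484  0.00043314 -0.02950046]
far edge [319.57059575 256.72646205]
[0.00516086 0.00021769 0.05650175]
```

Request:
{"method": "send_rows", "body": {
  "plan": [
    [[0, 0, 0, 0.01, 0.001, 0, 20], [0, 0, 0, 0.01, 0.001, 0, 20], [0, 0, 0, 0.01, 0, 0, 20], [0, 0, 0, 0.011, 0, 0, 20], [0, 0, 0, 0, 0, 0.01, 20], [0, 0, 0, 0, 0, 0.01, 20], [0, 0, 0, 0, 0, 0.01, 20], [0, 0, 0, 0, 0, 0.006, 20], [0, 0, 0, 0, 0, 0, 20], [0, 0, 0, 0, 0, 0, 20]]
  ]
}}

```text
t: 9.68
eef_pos: [0.5073, 0.0304, 0.1255]
tool_rot: [0.807, 0.591, 0.0, 0.0]
wrist_force: [-0.7, -0.4, -3.9]
gripper_width: 0.0328
```

Request:
{"method": "send_rows", "body": {
  "plan": [
    [[0, 0, 0, 0, 0, 0.004, 20], [0, 0, 0, 0, 0, 0.004, 20], [0, 0, 0, 0, 0, 0.004, 20], [0, 0, 0, 0, 0, 0.004, 20], [0, 0, 0, 0, 0, 0.003, 20], [0, 0, 0, 0, 0, 0, 20]]
  ]
}}

```text
t: 10.42
eef_pos: [0.5069, 0.0304, 0.106]
tool_rot: [0.807, 0.591, -0.0, -0.0]
wrist_force: [-0.1, 0.4, -4.1]
gripper_width: 0.0328
```

Request:
{"method": "send_rows", "body": {
  "plan": [
    [[0, 0, 0, 0, 0, 0.003, 20], [0, 0, 0, 0, 0, 0.003, 20], [0, 0, 0, 0, 0, 0.003, 20], [0, 0, 0, 0, 0, 0.002, 20], [0, 0, 0, 0, 0, 0, 20]]
  ]
}}

```text
t: 11.05
eef_pos: [0.5068, 0.0307, 0.095]
tool_rot: [0.807, 0.591, -0.0, -0.0]
wrist_force: [-0.6, 1.4, -4.7]
gripper_width: 0.0326
```

Request:
{"method": "send_rows", "body": {
  "plan": [
    [[0, 0, 0, 0, 0, 0.0015, 20], [0, 0, 0, 0, 0, 0.0015, 20], [0, 0, 0, 0, 0, 0.001, 20], [0, 0, 0, 0, 0, 0, 20]]
  ]
}}

```text
t: 11.55
eef_pos: [0.5069, 0.0309, 0.0912]
tool_rot: [0.807, 0.591, -0.0, -0.0]
wrist_force: [-1.0, 5.5, -3.4]
gripper_width: 0.0328
```

Request:
{"method": "send_rows", "body": {
  "plan": [
    [[0, 0, 0, 0.001, 0, 0, 20], [0, 0, 0, 0, 0, 0, 20]]
  ]
}}

```text
t: 11.8
eef_pos: [0.5071, 0.0312, 0.0911]
tool_rot: [0.807, 0.591, -0.0, -0.0]
wrist_force: [-2.1, 2.7, -3.8]
gripper_width: 0.0327
```

Request:
{"method": "send_rows", "body": {
  "plan": [
    [[0, 0, 0, 0, 0, 0.001, 20], [0, 0, 0, 0, 0, 0, 20]]
  ]
}}

```text
t: 12.05
eef_pos: [0.5072, 0.0313, 0.0902]
tool_rot: [0.807, 0.591, -0.0, -0.0]
wrist_force: [-1.5, 2.5, -3.1]
gripper_width: 0.0327
```

Request:
{"method": "send_rows", "body": {
  "plan": [
    [[0, 0, 0, 0.0005, -0.0005, 0, 20], [0, 0, 0, 0, 0, 0.001, 20], [0, 0, 0, 0, 0, 0, 20]]
  ]
}}

```text
t: 12.42
eef_pos: [0.5071, 0.0317, 0.0892]
tool_rot: [0.807, 0.591, -0.0, 0.0]
wrist_force: [-1.0, 0.2, -5.6]
gripper_width: 0.0327
```

Request:
{"method": "send_rows", "body": {
  "plan": [
    [[0, 0, 0, 0, 0, 0.0007, 20], [0, 0, 0, 0, 0, 0, 20]]
  ]
}}

```text
t: 12.68
eef_pos: [0.5071, 0.0318, 0.0885]
tool_rot: [0.807, 0.591, 0.0, 0.0]
wrist_force: [-0.1, 0.4, -3.5]
gripper_width: 0.0327
```

Request:
{"method": "send_rows", "body": {
  "plan": [
    [[0, 0, 0, 0, 0, 0.0006, 20], [0, 0, 0, 0, 0, 0, 20]]
  ]
}}

```text
t: 12.92
eef_pos: [0.5071, 0.0319, 0.088]
tool_rot: [0.807, 0.591, 0.0, 0.0]
wrist_force: [-2.0, 0.8, -1.7]
gripper_width: 0.0326
```

Request:
{"method": "send_rows", "body": {
  "plan": [
    [[0, 0, 0, 0, 0, 0, 43], [0, 0, 0, 0, 0, 0, 48], [0, 0, 0, 0, 0, 0, 55], [0, 0, 0, 0, 0, 0, 62], [0, 0, 0, 0, 0, 0, 62]]
  ]
}}

```text
t: 13.55
eef_pos: [0.5071, 0.032, 0.088]
tool_rot: [0.807, 0.591, 0.0, 0.0]
wrist_force: [-0.4, 0.8, -0.5]
gripper_width: 0.0525
```

Request:
{"method": "send_rows", "body": {
  "plan": [
    [[0, 0, 0, 0, 0, -0.005, 62], [0, 0, 0, 0, 0, -0.01, 62], [0, 0, 0, 0, 0, -0.02, 62], [0, 0, 0, 0, 0, -0.02, 62], [0, 0, 0, 0, 0, -0.02, 62], [0, 0, 0, 0, 0, -0.02, 62], [0, 0, 0, 0, 0, -0.02, 62], [0, 0, 0, 0, 0, -0.015, 62], [0, 0, 0, 0, 0, 0, 62], [0, 0, 0, 0, 0, 0, 62]]
  ]
}}

```text
t: 14.8
eef_pos: [0.5067, 0.032, 0.2178]
tool_rot: [0.807, 0.591, -0.0, -0.0]
wrist_force: [0.0, 0.4, -0.1]
gripper_width: 0.0527
```

```bash
python3 - <<'E'
from h import *
s=sense();print(s["t"],s["eef_pos"],s["wrist_force"],s["joints"].round(2));w=grab_frame("wrist");cv2.imwrite("pics/w4.png",w)
print(proj("wrist",[.507,.0315,.1175]))
print("mallet rel",tool(np.array([.46,-.245,.1])-s["eef_pos"]))
E
```

```text
14.8 [0.50668373 0.03203482 0.21775777] [ 0.01154153  0.41227533 -0.09822463] [-0.27  0.34  0.22  1.83 -0.09  0.98 -0.32]
[320.63746433 250.33258576]
mallet rel [-0.2781836   0.03904197  0.11783107]
```

View pics/w4.png

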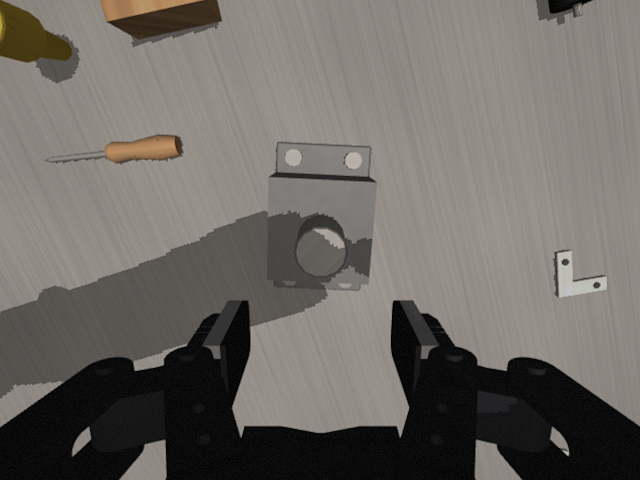

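The stake stands upright in the socket, its top at (321,251), where I predicted it. Next is the mallet.

Request:
{"method": "send_rows", "body": {
  "plan": [
    [[0, 0, 0, -0.023, 0.003, 0, 62], [0, 0, 0, -0.023, 0.003, 0, 62], [0, 0, 0, -0.023, 0.003, 0, 62], [0, 0, 0, -0.023, 0.003, 0, 62], [0, 0, 0, -0.023, 0.003, 0, 62], [0, 0, 0, -0.023, 0.004, 0, 62], [0, 0, 0, -0.023, 0.004, 0, 62], [0, 0, 0, -0.023, 0.004, 0, 62], [0, 0, 0, -0.023, 0.004, 0, 62], [0, 0, 0, -0.023, 0.003, 0, 62], [0, 0, 0, -0.023, 0.003, 0, 62], [0, 0, 0, -0.025, 0.002, 0, 62]]
  ]
}}

```text
t: 16.35
eef_pos: [0.46, -0.2452, 0.2172]
tool_rot: [0.807, 0.591, -0.0, -0.001]
wrist_force: [0.3, -0.5, 0.4]
gripper_width: 0.0529
```

Request:
{"method": "send_rows", "body": {
  "plan": [
    [[0, 0, 0, 0, 0, 0, 62], [0, 0, 0, 0, 0, 0, 62]]
  ]
}}

```text
t: 16.6
eef_pos: [0.4605, -0.244, 0.2174]
tool_rot: [0.807, 0.591, -0.0, -0.001]
wrist_force: [-0.9, 0.6, 0.5]
gripper_width: 0.0528
```

```bash
python3 - <<'E'
from h import *
s=sense();print(s["t"],s["eef_pos"],s["joints"].round(2));w=grab_frame("wrist");cv2.imwrite("pics/w5.png",w)
print(proj("wrist",[.46,-.245,.1]))
E
```

```text
16.6 [ 0.46045035 -0.24396786  0.21744114] [ 0.23  0.37  0.3   1.8  -0.13  1.    0.27]
[319.41923935 245.06103501]
```

View pics/w5.png

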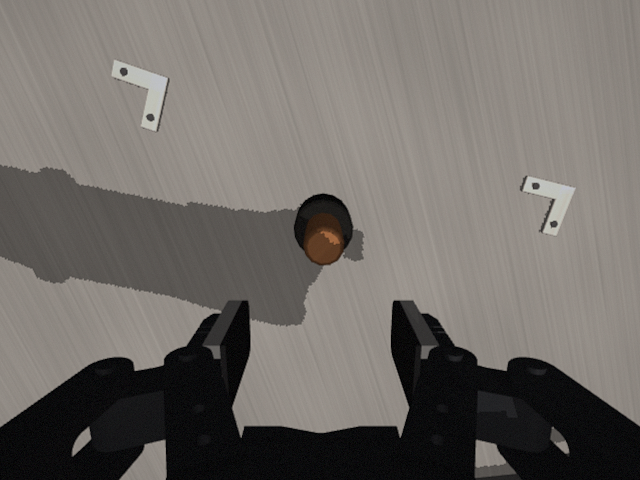

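The handle top is centred at (324,245), with the rubber head behind it at (323,225).

```bash
python3 - <<'E'
from h import *
e=sense()["eef_pos"]
for p,z in(((324,245),.1),((323,225),.045)):
    q=ray("wrist",*p,z);print(q,tool(q-e))
E
```

```text
[ 0.46292747 -0.2458816   0.1       ] [-0.00144894  0.00294465  0.11756036]
[ 0.46338784 -0.24354348  0.045     ] [0.00088415 0.00272924 0.17256207]
```

Request:
{"method": "send_rows", "body": {
  "plan": [
    [[0, 0, 0, 0, 0.0025, 0.015, 62], [0, 0, 0, 0, 0, 0.02, 62], [0, 0, 0, 0, 0, 0.02, 62], [0, 0, 0, 0, 0, 0.02, 62], [0, 0, 0, 0, 0, 0.02, 62], [0, 0, 0, 0, 0, 0.02, 62], [0, 0, 0, 0, 0, 0.02, 62], [0, 0, 0, 0, 0, 0.014, 62], [0, 0, 0, 0, 0, 0.008, 62], [0, 0, 0, 0, 0, 0, 62], [0, 0, 0, 0, 0, 0, 62]]
  ]
}}

```text
t: 18.02
eef_pos: [0.4632, -0.2457, 0.0615]
tool_rot: [0.807, 0.591, 0.0, 0.0]
wrist_force: [0.9, 0.5, -0.7]
gripper_width: 0.0528
```

Request:
{"method": "send_rows", "body": {
  "plan": [
    [[0, 0, 0, 0, 0, 0, 42], [0, 0, 0, 0, 0, 0, 35], [0, 0, 0, 0, 0, 0, 25], [0, 0, 0, 0, 0, 0, 10], [0, 0, 0, 0, 0, 0, 10], [0, 0, 0, 0, 0, 0, 10], [0, 0, 0, 0, 0, 0, 10]]
  ],
  "squeeze": 80
}}

```text
t: 18.9
eef_pos: [0.4629, -0.2456, 0.0615]
tool_rot: [0.807, 0.591, 0.0, 0.0]
wrist_force: [-2.2, 1.1, 5.7]
gripper_width: 0.0258
```

Request:
{"method": "send_rows", "body": {
  "plan": [
    [[0, 0, 0, 0, 0, -0.003, 10], [0, 0, 0, 0, 0, -0.007, 10], [0, 0, 0, 0, 0, -0.015, 10], [0, 0, 0, 0, 0, -0.02, 10], [0, 0, 0, 0, 0, -0.02, 10], [0, 0, 0, 0, 0, -0.02, 10], [0, 0, 0, 0, 0, -0.02, 10], [0, 0, 0, 0, 0, -0.015, 10], [0, 0, 0, 0, 0, -0.01, 10], [0, 0, 0, 0, 0, 0, 10], [0, 0, 0, 0, 0, 0, 10]]
  ]
}}

```text
t: 20.27
eef_pos: [0.4625, -0.2453, 0.1904]
tool_rot: [0.807, 0.591, -0.0, -0.0]
wrist_force: [0.1, -0.9, -2.4]
gripper_width: 0.0263
```

```bash
python3 - <<'E'
from h import *
s=sense();e=s["eef_pos"];print(s["t"],e,s["wrist_force"],s["torque"]);print(tool(np.array([.507,.032,e[2]])-e))
cv2.imwrite("pics/s6.png",cv2.resize(grab_frame("side")[50:250,250:500],None,fx=2.5,fy=2.5))
E
```

```text
20.275 [ 0.46252282 -0.24529276  0.19042113] [ 0.06551209 -0.90069522 -2.41220592] [ 0.00542682  0.00295577 -0.03088767]
[ 2.77812190e-01 -4.11080839e-02  8.75218071e-05]
```

View pics/s6.png

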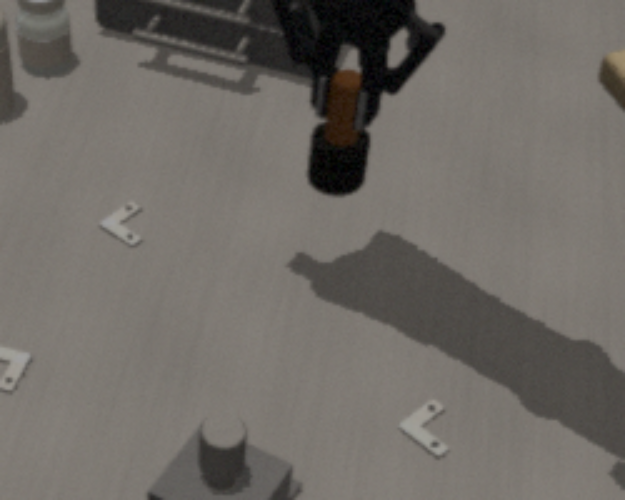

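The mallet is held upright, and the stake stands in the socket. I raise it a little more and carry it over the stake.

Request:
{"method": "send_rows", "body": {
  "plan": [
    [[0, 0, 0, 0.018, -0.003, -0.01, 10], [0, 0, 0, 0.023, -0.003, -0.01, 10], [0, 0, 0, 0.023, -0.003, 0, 10], [0, 0, 0, 0.025, -0.004, 0, 10], [0, 0, 0, 0.025, -0.004, 0, 10], [0, 0, 0, 0.025, -0.004, 0, 10], [0, 0, 0, 0.025, -0.004, 0, 10], [0, 0, 0, 0.025, -0.004, 0, 10], [0, 0, 0, 0.025, -0.004, 0, 10], [0, 0, 0, 0.023, -0.003, 0, 10], [0, 0, 0, 0.023, -0.003, 0, 10], [0, 0, 0, 0.018, -0.002, 0, 10]]
  ]
}}

```text
t: 21.82
eef_pos: [0.5073, 0.0329, 0.2104]
tool_rot: [0.806, 0.591, -0.001, -0.0]
wrist_force: [-0.2, -0.4, -2.5]
gripper_width: 0.0263
```

Request:
{"method": "send_rows", "body": {
  "plan": [
    [[0, 0, 0, 0, 0, 0, 10], [0, 0, 0, 0, 0, 0.006, 10], [0, 0, 0, 0, 0, 0.006, 10], [0, 0, 0, 0, 0, 0.006, 10], [0, 0, 0, 0, 0, 0.004, 10], [0, 0, 0, 0, 0, 0.002, 10], [0, 0, 0, 0, 0, 0, 10]]
  ]
}}

```text
t: 22.7
eef_pos: [0.5075, 0.0319, 0.1869]
tool_rot: [0.807, 0.591, -0.0, -0.0]
wrist_force: [-0.3, -0.7, -3.1]
gripper_width: 0.026
```

Request:
{"method": "send_rows", "body": {
  "plan": [
    [[0, 0, 0, 0, 0, 0.001, 10], [0, 0, 0, 0, 0, 0.001, 10], [0, 0, 0, 0, 0, 0.001, 10], [0, 0, 0, 0, 0, 0.001, 10], [0, 0, 0, 0, 0, 0.001, 10], [0, 0, 0, 0, 0, 0.001, 10], [0, 0, 0, 0, 0, 0.001, 10]]
  ]
}}

```text
t: 23.58
eef_pos: [0.5075, 0.0319, 0.1799]
tool_rot: [0.807, 0.591, -0.0, 0.0]
wrist_force: [0.3, -0.1, -2.3]
gripper_width: 0.0266
```

Request:
{"method": "send_rows", "body": {
  "plan": [
    [[0, 0, 0, 0, 0, 0.001, 10], [0, 0, 0, 0, 0, 0.001, 10]]
  ]
}}

```text
t: 23.82
eef_pos: [0.5081, 0.0319, 0.1785]
tool_rot: [0.807, 0.591, 0.001, 0.0]
wrist_force: [-0.0, 0.0, 5.3]
gripper_width: 0.0261
```

Request:
{"method": "send_rows", "body": {
  "plan": [
    [[0, 0, 0, 0, 0, 0.001, 10], [0, 0, 0, 0, 0, 0.001, 10]]
  ]
}}

```text
t: 24.08
eef_pos: [0.508, 0.0319, 0.1768]
tool_rot: [0.807, 0.591, 0.001, 0.0]
wrist_force: [-0.4, -0.2, 5.5]
gripper_width: 0.0258
```

Request:
{"method": "send_rows", "body": {
  "plan": [
    [[0, 0, 0, 0, 0, 0.001, 10], [0, 0, 0, 0, 0, 0.001, 10]]
  ]
}}

```text
t: 24.32
eef_pos: [0.5081, 0.0319, 0.1749]
tool_rot: [0.807, 0.591, 0.001, 0.0]
wrist_force: [-1.1, -0.0, 6.5]
gripper_width: 0.026
```

Request:
{"method": "send_rows", "body": {
  "plan": [
    [[0, 0, 0, 0, 0, 0.001, 10]]
  ]
}}

```text
t: 24.45
eef_pos: [0.5081, 0.0319, 0.1739]
tool_rot: [0.807, 0.591, 0.001, 0.0]
wrist_force: [-1.4, -0.4, 6.4]
gripper_width: 0.026
```

Request:
{"method": "send_rows", "body": {
  "plan": [
    [[0, 0, 0, 0, 0, 0.001, 10]]
  ]
}}

```text
t: 24.58
eef_pos: [0.5081, 0.0319, 0.173]
tool_rot: [0.807, 0.591, 0.001, 0.0]
wrist_force: [-0.7, -0.8, 13.3]
gripper_width: 0.0262
```

Request:
{"method": "send_rows", "body": {
  "plan": [
    [[0, 0, 0, 0, 0, 0.0005, 10]]
  ]
}}

```text
t: 24.7
eef_pos: [0.5084, 0.0319, 0.173]
tool_rot: [0.807, 0.591, 0.001, 0.001]
wrist_force: [-1.9, -0.2, 15.1]
gripper_width: 0.0262
```

Request:
{"method": "send_rows", "body": {
  "plan": [
    [[0, 0, 0, 0, 0, 0.0003, 10], [0, 0, 0, 0, 0, 0, 10]]
  ]
}}

```text
t: 24.95
eef_pos: [0.5084, 0.0319, 0.173]
tool_rot: [0.807, 0.591, 0.001, 0.001]
wrist_force: [-2.8, -0.6, 13.8]
gripper_width: 0.026
```

Request:
{"method": "send_rows", "body": {
  "plan": [
    [[0, 0, 0, 0, 0, 0.0005, 10], [0, 0, 0, 0, 0, 0, 10]]
  ]
}}

```text
t: 25.2
eef_pos: [0.5086, 0.0319, 0.1729]
tool_rot: [0.807, 0.591, 0.002, 0.001]
wrist_force: [-3.5, -1.2, 18.1]
gripper_width: 0.0265
```

Locked: no further sinking under about 20 N on the stake. I lift off and take the mallet back.

Request:
{"method": "send_rows", "body": {
  "plan": [
    [[0, 0, 0, 0, 0, -0.001, 10], [0, 0, 0, 0, 0, -0.002, 10], [0, 0, 0, 0, 0, -0.004, 10], [0, 0, 0, 0, 0, -0.008, 10], [0, 0, 0, 0, 0, -0.012, 10], [0, 0, 0, 0, 0, -0.012, 10], [0, 0, 0, 0, 0, -0.006, 10], [0, 0, 0, 0, 0, 0, 10]]
  ]
}}

```text
t: 26.2
eef_pos: [0.5078, 0.0319, 0.2163]
tool_rot: [0.807, 0.591, 0.001, 0.0]
wrist_force: [0.2, 0.3, -2.7]
gripper_width: 0.0262
```

Request:
{"method": "send_rows", "body": {
  "plan": [
    [[0, 0, 0, -0.018, 0.003, 0, 10], [0, 0, 0, -0.023, 0.003, 0, 10], [0, 0, 0, -0.023, 0.003, 0, 10], [0, 0, 0, -0.025, 0.004, 0, 10], [0, 0, 0, -0.025, 0.004, 0, 10], [0, 0, 0, -0.025, 0.004, 0, 10], [0, 0, 0, -0.025, 0.004, 0, 10], [0, 0, 0, -0.025, 0.004, 0, 10], [0, 0, 0, -0.025, 0.004, 0, 10], [0, 0, 0, -0.023, 0.003, 0, 10], [0, 0, 0, -0.023, 0.003, 0, 10], [0, 0, 0, -0.018, 0.002, 0, 10]]
  ]
}}

```text
t: 27.7
eef_pos: [0.4616, -0.2475, 0.2153]
tool_rot: [0.807, 0.59, -0.0, -0.0]
wrist_force: [0.7, 1.2, -3.5]
gripper_width: 0.026
```

Request:
{"method": "send_rows", "body": {
  "plan": [
    [[0, 0, 0, 0, 0, 0, 10], [0, 0, 0, 0, 0, 0.015, 10], [0, 0, 0, 0, 0, 0.02, 10], [0, 0, 0, 0, 0, 0.02, 10], [0, 0, 0, 0, 0, 0.02, 10], [0, 0, 0, 0, 0, 0.02, 10], [0, 0, 0, 0, 0, 0.02, 10], [0, 0, 0, 0, 0, 0, 10], [0, 0, 0, 0, 0, 0, 10]]
  ]
}}

```text
t: 28.82
eef_pos: [0.4631, -0.2451, 0.1009]
tool_rot: [0.806, 0.591, 0.0, 0.0]
wrist_force: [0.5, 0.3, -2.2]
gripper_width: 0.026
```

```bash
python3 - <<'E'
from h import *
s=sense();print(s["t"],s["eef_pos"],s["wrist_force"],R.from_quat(s["tool_rot"]).as_matrix()[:,2])
E
```

```text
28.825 [ 0.46314924 -0.24508756  0.10085748] [ 0.50152976  0.34485711 -2.23533146] [ 1.43308387e-04  6.36854498e-05 -9.99999988e-01]
```

Now about 39 mm to go down.

Request:
{"method": "send_rows", "body": {
  "plan": [
    [[0, 0, 0, 0, 0, 0.01, 10], [0, 0, 0, 0, 0, 0.01, 10], [0, 0, 0, 0, 0, 0.008, 10], [0, 0, 0, 0, 0, 0.004, 10], [0, 0, 0, 0, 0, 0.003, 10], [0, 0, 0, 0, 0, 0.001, 10], [0, 0, 0, 0, 0, 0.001, 10], [0, 0, 0, 0, 0, 0, 10]]
  ]
}}

```text
t: 29.82
eef_pos: [0.4629, -0.2456, 0.0638]
tool_rot: [0.807, 0.591, 0.0, 0.0]
wrist_force: [-0.0, 0.9, -2.5]
gripper_width: 0.0264
```

Request:
{"method": "send_rows", "body": {
  "plan": [
    [[0, 0, 0, 0, 0, 0.001, 10], [0, 0, 0, 0, 0, 0, 10]]
  ]
}}

```text
t: 30.08
eef_pos: [0.4628, -0.2455, 0.0627]
tool_rot: [0.807, 0.591, -0.0, 0.0]
wrist_force: [-0.4, -1.1, -2.4]
gripper_width: 0.0261
```

Request:
{"method": "send_rows", "body": {
  "plan": [
    [[0, 0, 0, 0, 0, 0.0008, 10], [0, 0, 0, 0, 0, 0, 10]]
  ]
}}

```text
t: 30.32
eef_pos: [0.4628, -0.2455, 0.0618]
tool_rot: [0.807, 0.591, -0.0, -0.0]
wrist_force: [0.1, -0.3, -2.7]
gripper_width: 0.026
```

Request:
{"method": "send_rows", "body": {
  "plan": [
    [[0, 0, 0, 0, 0, 0.0005, 10], [0, 0, 0, 0, 0, 0, 10]]
  ]
}}

```text
t: 30.58
eef_pos: [0.4628, -0.2456, 0.0616]
tool_rot: [0.807, 0.591, 0.0, 0.0]
wrist_force: [-1.3, 0.6, 1.5]
gripper_width: 0.0262
```

Bench contact. Release and rise.

Request:
{"method": "send_rows", "body": {
  "plan": [
    [[0, 0, 0, 0, 0, 0, 36], [0, 0, 0, 0, 0, 0, 45], [0, 0, 0, 0, 0, 0, 55], [0, 0, 0, 0, 0, 0, 65], [0, 0, 0, 0, 0, 0, 65]]
  ]
}}

```text
t: 31.2
eef_pos: [0.4629, -0.2456, 0.0614]
tool_rot: [0.807, 0.591, -0.0, 0.0]
wrist_force: [-0.4, 1.1, 0.4]
gripper_width: 0.0554
```

Request:
{"method": "send_rows", "body": {
  "plan": [
    [[0, 0, 0, 0, 0, -0.005, 65], [0, 0, 0, 0, 0, -0.01, 65], [0, 0, 0, 0, 0, -0.02, 65], [0, 0, 0, 0, 0, -0.02, 65], [0, 0, 0, 0, 0, -0.02, 65], [0, 0, 0, 0, 0, -0.02, 65], [0, 0, 0, 0, 0, -0.02, 65], [0, 0, 0, 0, 0, -0.02, 65], [0, 0, 0, 0, 0, -0.015, 65], [0, 0, 0, 0, 0, 0, 65], [0, 0, 0, 0, 0, 0, 65]]
  ]
}}

```text
t: 32.58
eef_pos: [0.4625, -0.2453, 0.2109]
tool_rot: [0.807, 0.591, -0.0, -0.0]
wrist_force: [-0.4, -0.1, -0.8]
gripper_width: 0.0555
```

```bash
python3 - <<'E'
from h import *
s=sense();print(s["t"],s["eef_pos"],s["wrist_force"])
d=grab_frame("side");w=grab_frame("wrist")
cv2.imwrite("pics/f.png",np.hstack([cv2.resize(d[100:440,200:460],(400,523)),cv2.resize(w,(400,300)) if 0 else cv2.copyMakeBorder(cv2.resize(w,(400,300)),0,223,0,0,0)]))
print(proj("side",[.507,.032,.1175]),proj("side",[.507,.032,.1115]))
E
```

```text
32.575 [ 0.46254329 -0.24529426  0.21089654] [-0.37008497 -0.09029791 -0.77836935]
[338.51886409 221.59998936] [338.39170371 223.69548406]
```

View pics/f.png

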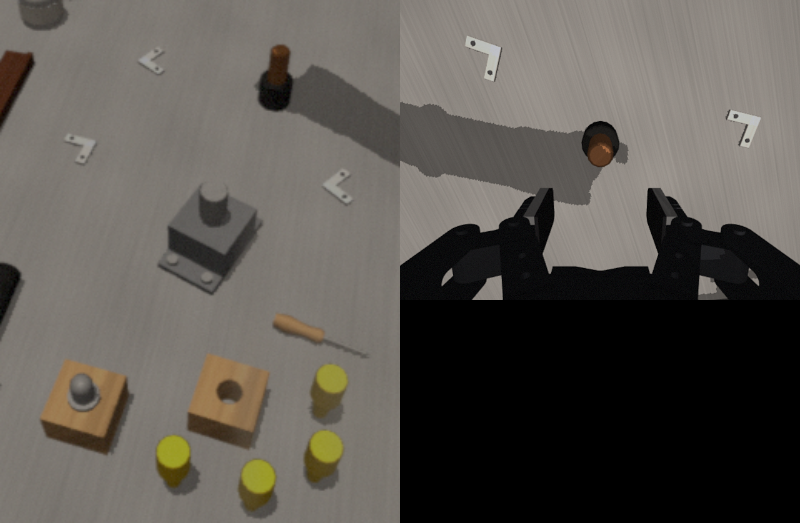

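In the side view, at about (213,200), the stake stands upright and deeper in the socket. The mallet is upright at (277,80), and the domed stake and the other things are where they were. I hand the job in.

```bash
python3 -c "
from workcell import *
print(job_done(), sense()['t'])"
```

```text
the job is handed in; nothing more can be done
the job is handed in; nothing more can be done
```

The job is done and handed in at about 33 s of robot time, well under the 70 s limit.

- **Stake:** I lifted the flat-topped stake from its rest and let it into the socket to about 28 mm. The jaws then opened and left it standing freely.
- **Driving:** Pressing the mallet down at about 8 mm/s sank the stake roughly 6 mm under about 8–9 N from the mallet. It then stopped. Three further small presses, the last at about 20 N on the stake and so below the 30 N limit, moved it no more than 0.1 mm.
- **Mallet:** It stands upright on the bench where it started, released, with the gripper about 110 mm clear above it.
- **Last checks:** The final side and wrist pictures show the stake upright in the socket, the mallet upright, and the domed stake, keys, bradawl and yellow look-alikes where they were. The roller is only partly in the last picture, but the arm never went near it.
- **Disagreements:** While entering the socket the stake met up to 5.5 N sideways, which sub-millimetre to 1 mm corrections removed. No check failed.

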